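# Tip out the peg pail and swap it with the bottle

### The job

Lift the square peg pail by its bail and bring it to the white tray, then take it by the flat lug at its bottom rim and upend it over the tray so that all its pegs drop in. Put any pegs lying loose on the shelf in the tray too. Finish with the pail and the green bottle having swapped places, each standing upright in the middle of the cork mat where the other stood, and leave the scoop, spoon rest and hanger alone.

Things in the scene. Friction and masses are not known exactly. Their poses are not given: they have to be found in the camera images.
- pail_mid (a point): square stainless steel pail, open at the top, 104 x 104 outside, 105 high, walls and floor 3 thick, 0.27 kg empty; point at its centre, half-way up (52.5 above its underside). Its z axis points to the mouth, its x axis along the bail's hinge line; a flat lug sticks out from its -y side at the bottom rim. It starts upright on its cork mat (top 4 above the shelf) with 3 to 5 pegs lying loose inside.
- bail: the pail's bail: a steel wire bow 114 wide hinged on the outside of the pail's +x and -x walls, hinge line 93 above the pail's underside (12 below the rim) and midway in y; origin on that line at the pail's centre, z axis towards the wooden grip. It swings about 110 deg either way over the pail's +y or -y side and is a little stiff (0.025 N m), so it stays where it is left and starts within 30 deg of upright.
- bail_grip (a point): middle of the bail's round wooden grip, 14 in diameter, 56 long along the pail's x axis, 85 from the bail's hinge line
- lug: the tipping lug: a flat steel tab welded to the pail's -y wall at the bottom rim, sticking out 36 along -y, 10 thick in x and 26 tall in z (4 to 30 above the pail's underside); origin at its root on the wall; axes as the pail's. When the pail lies on its +y side the lug stands straight up.
- lug_mid (a point): point to pinch on the lug, 21 out from the pail's wall, axes as the pail's
- tray: fixed white open tray for the pegs, 170 (its x) x 220 (its y) outside, walls 28 high and 4 thick, floor 4 thick; origin under its centre, z up. There is free shelf about 120 wide beside its -y wall, where the pail can be let down by its bail so that it tips over that wall and lies on its +y side with the mouth in the tray.
- pail_mat: fixed square cork mat 130 x 130 x 4, the one the pail stands on at the start; origin at the centre of its underside. Which of the two mats is to the left changes.
- bottle_mat: fixed cork mat of the same size, the one the bottle stands on at the start; origin at the centre of its underside
- bottle_mid (a point): stout green glass bottle with a white twist cap, 136 high, 0.4 kg, body 86 in diameter up to 68 high, shoulder narrowing to a neck 26 in diameter at 96; point on its axis 68 above its underside, z axis up along the bottle
- cap_mid (a point): middle of the bottle's cap, 31 in diameter, 26 tall, 123 above the bottle's underside (cap does not turn)
- scoop: white plastic laundry scoop, 75 x 55 x 40 bowl with a handle, at the far side; bystander; origin under the bowl's centre
- spoon_rest: white ceramic spoon rest, 100 x 100 x 16, at the far right; bystander; origin at the centre of its underside
- hanger: clip hanger lying flat, 260 long bar (y) with two clips and a hook, at the far left; bystander; origin at the centre of the bar, underside
- peg1_mid (a point): a plain wooden spring clothes peg, rigid, 70 long (its x axis) x 11 wide (y) x 13 thick (z), 14 g; the point is its middle; in the pail at the start (may be absent)
- peg2_mid (a point): a plain wooden spring clothes peg, rigid, 70 long (its x axis) x 11 wide (y) x 13 thick (z), 14 g; the point is its middle; in the pail at the start (may be absent)
- peg3_mid (a point): a plain wooden spring clothes peg, rigid, 70 long (its x axis) x 11 wide (y) x 13 thick (z), 14 g; the point is its middle; in the pail at the start (may be absent)
- peg4_mid (a point): a plain wooden spring clothes peg, rigid, 70 long (its x axis) x 11 wide (y) x 13 thick (z), 14 g; the point is its middle; in the pail at the start (may be absent)
- peg5_mid (a point): a plain wooden spring clothes peg, rigid, 70 long (its x axis) x 11 wide (y) x 13 thick (z), 14 g; the point is its middle; in the pail at the start (may be absent)
- stray1_mid (a point): a plain wooden spring clothes peg, rigid, 70 long (its x axis) x 11 wide (y) x 13 thick (z), 14 g; the point is its middle; lying loose on the shelf at the start (may be absent)
- stray2_mid (a point): a plain wooden spring clothes peg, rigid, 70 long (its x axis) x 11 wide (y) x 13 thick (z), 14 g; the point is its middle; lying loose on the shelf at the start (may be absent)
- stray3_mid (a point): a plain wooden spring clothes peg, rigid, 70 long (its x axis) x 11 wide (y) x 13 thick (z), 14 g; the point is its middle; lying loose on the shelf at the start (may be absent)
Mind the look-alikes: they are no part of the job. What is shaped like the bottle_mat but purple is not meant.

How it is judged:
By the outcome, as a careful person would: the job done as asked, in the order asked, and still so for the second after the job is handed in, with the robot touching nothing.
Of peg1, peg2, peg3, peg4, peg5 only 3 to 5 are there at a start; the rules pass over those that are not, and their reading is None.
Of stray1, stray2, stray3 only 1 to 3 are there at a start; the rules pass over those that are not, and their reading is None.
At some moment in a run one of bottle, stray1, stray2, stray3 may be knocked a few centimetres aside while the robot is not near it.
It also fails if it takes over 210 s, if anything falls off the work surface, if the arm or the gripper's body presses on something with over 40 N, if the wrist force passes 120 N, or if a joint passes its speed limit or range.

### The arm

A 7-joint arm with a two-finger parallel gripper is mounted at the origin on the work surface. World frame = base frame: x ahead of the robot, y to its left, z up, the work surface at z = 0. Lengths are in m, angles in rad, forces in N, time in s.
With the tool pointing down it reaches from about 0.425 to 0.875 m from the base axis. Payload 8.4 kg.
Tool frame: the origin (TCP) lies at the very end of the fingers, on their centre line; the grasp point (between the pads) lies 19 mm behind it; z points along the fingers, y is the line along which they close (so a half turn about z gives the same grasp; the last joint's range is limited). The gripper opens to 85 mm and grips with 20 to 120 N. Pads are 22 mm wide; open, the fingers measure 114 mm over their backs; the gripper's body (76 mm by 85 mm) begins 54 mm behind the grasp point. The pads swing forward as they close: fully open they stand 13 mm farther back than shut.
Start: joints at [-1.239, 0.333, 0.04, 1.465, -0.013, 1.343, -0.059], TCP at [0.271, 0.591, 0.231] pointing down, gripper open.
Joint ranges: [-2.58, 2.58], [-0.38, 2.09], [-1.3, 1.39], [0.25, 2.4], [-1.5, 4.64], [0.08, 2.09], [-2.65, 2.65]. Speed limits (rad/s): [2.22, 2.22, 2.79, 2.79, 3.14, 3.14, 3.14].

### API

Orientations are given as [roll, pitch, yaw] about the fixed x, y, z axes, in that order (R = Rz(yaw) Ry(pitch) Rx(roll)).
In Python, from rig import reach, movel, goto_joints, grip, wait, inverse_kinematics, observe, grab_frame, IKError, finish_job gives the robot as it stands. Calls block until the motion is done:
- reach(position, orientation): joint-space move of the TCP to a pose.
- movel(position, attitude=None, vel=0.15, stop_force=None): straight line of the TCP; attitude=None keeps the orientation; vel is the mean speed in m/s. With stop_force (N) it stops when the force on the tool has changed by that much, and returns True; else False.
- goto_joints(angles): joint-space move.
- grip(opening, grip_force=None): opening from 0.0 (shut) to 1.0 (fully open); grip_force is the grip in N (None keeps the last); returns when the fingers have stopped.
- wait(seconds).
- inverse_kinematics(position, orientation): joint angles nearest the present ones, or None.
- observe(): the state.
- grab_frame(name): name is "scene" or "top" or "wrist"; returns a dict with "pixels" (480x640x3 uint8, red, green, blue), "K" (3x3 intrinsics, pixels), "xyz" and "orientation" of the camera in the world. Camera axes: x right, y down, z forward; pixel columns grow to the right and rows downward; lengths in m; the calibration is good to about 2 mm. A picture is of the moment at which its call begins. There is no depth.
A pose or a line that the arm cannot do raises IKError and nothing moves.
- finish_job(): hands the job in; it is judged then, once.
The state is a dict: "clock": time; "joint_positions": joint angles; "dq": joint speeds; "joint_efforts": joint torques, N m; "eef_pos": TCP position; "tool_rot": TCP orientation; "ft_force": force on the tool from outside, world axes, zero at the start; "torque": the same for the moment, N m; "width": opening from 0.0 (shut) to 1.0 (fully open); "grip_force": force on a finger pad.
Only numpy, scipy, OpenCV 4.12 (cv2) and the standard library are available. Lean on these libraries where they do the work, as an engineer would, in place of code of your own. Each camera call takes 0.05 s, during which the arm holds its last target. There are 200 camera calls.

## Working session

There is one attempt and no reset: what is moved stays moved. The work goes in short steps, each a Python script; the robot and the scene stay as the last script left them, time stands still between calls to the robot, and variables do not carry over. Pictures are saved under pics/ and viewed, at most 14 in all, crops included, and the job is handed in when it is done.

```bash
ls; mkdir -p pics
python3 - <<'E'
from rig import *
import cv2
for n in ("scene","top"):
    f=grab_frame(n); cv2.imwrite(f"pics/{n}0.png",f["pixels"][:,:,::-1]); print(n,f["K"],f["xyz"],f["orientation"])
s=observe(); print(s)
E
```

```text
pics
scene [[527.72975082   0.         311.42706576]
 [  0.         527.72975082 241.87052035]
 [  0.           0.           1.        ]] [ 0.93308106 -0.78849695  0.6736849 ] [-2.13954536  0.01161561  0.45494452]
top [[612.69205572   0.         321.59740915]
 [  0.         612.69205572 242.28140377]
 [  0.           0.           1.        ]] [ 0.40699688 -0.00883998  1.28053079] [-3.04707456 -0.02215144 -1.54127518]
{'clock': 0.1, 'joint_positions': array([-1.239162  ,  0.33381284,  0.03986964,  1.46618336, -0.01337641,
        1.34331381, -0.05852857]), 'dq': array([-0.00073639, -0.00228333, -0.00113859, -0.00046025, -0.00022115,
        0.00079501, -0.00029683]), 'joint_efforts': array([ 4.32868634e-03, -6.60015965e+01,  1.36993982e+00, -4.06475902e+01,
        1.67883758e-02,  8.98610306e-03, -1.33296280e-05]), 'eef_pos': array([0.27131319, 0.59020918, 0.23052763]), 'tool_rot': array([-3.14014560e+00,  1.17575049e-04,  2.71072304e+00]), 'ft_force': array([-0.30943859, -0.44464342,  0.20339029]), 'torque': array([-0.01004432,  0.00332829, -0.01516972]), 'grip_force': 0.0, 'width': 0.9973667814142504}
```

View pics/top0.png

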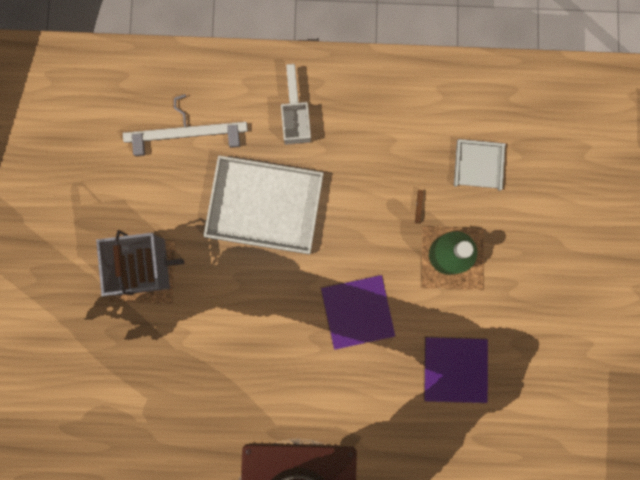

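View pics/scene0.png

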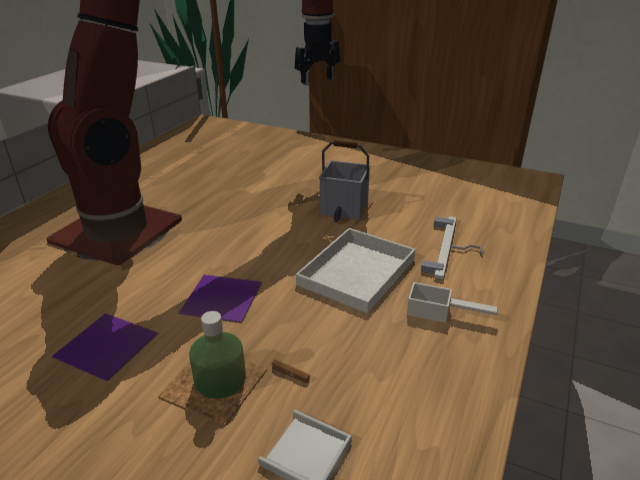

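Top view: pail at (132,264) with its lug to the right at (175,262), bail leaning left at (122,262), and three pegs or so visible inside. The tray is at (265,204), the bottle at (455,252) on cork mat (453,257), and one stray at (420,205). Scene view agrees, with the same single stray at (290,370).

Look-alikes: for bottle_mat, the purple mats at (360,312) and (456,370) are not meant, and I choose the cork ones under the bottle (453,257) and under the pail (~150,270). For the tray, the spoon rest at (481,164) is a bystander, and the tray is the big one at (265,204). For the stray, the hanger and scoop handle are white, so the brown one at (420,205) is the peg.

```bash
cat > h.py <<'E'
import numpy as np, cv2
from scipy.spatial.transform import Rotation as R
from rig import *
def cam(f): return f["K"],R.from_euler("xyz",f["orientation"]).as_matrix(),np.array(f["xyz"])
def ray(f,uv):
    K,Rm,c=cam(f); d=Rm@np.linalg.inv(K)@np.array([uv[0],uv[1],1.]); return c,d/np.linalg.norm(d)
def onz(f,uv,z): c,d=ray(f,uv); return c+d*(z-c[2])/d[2]
def proj(f,p):
    K,Rm,c=cam(f); q=K@(Rm.T@(np.array(p)-c)); return q[:2]/q[2]
def tri(f1,a,f2,b):
    c1,d1=ray(f1,a);c2,d2=ray(f2,b); t=np.linalg.lstsq(np.c_[d1,-d2],c2-c1,rcond=None)[0]
    p,q=c1+t[0]*d1,c2+t[1]*d2; return (p+q)/2,np.linalg.norm(p-q)
def mask(f,lo,hi): return cv2.inRange(cv2.cvtColor(f["pixels"],cv2.COLOR_RGB2HSV),lo,hi)
def blobs(m,amin=30):
    cs,_=cv2.findContours(m,cv2.RETR_EXTERNAL,cv2.CHAIN_APPROX_NONE)
    return [c for c in sorted(cs,key=cv2.contourArea,reverse=True) if cv2.contourArea(c)>amin]
def save(f,name,box,s):
    x0,y0,x1,y1=box; im=f["pixels"][y0:y1,x0:x1,::-1]
    cv2.imwrite("pics/"+name,cv2.resize(im,None,fx=s,fy=s,interpolation=cv2.INTER_CUBIC))
def st(): s=observe(); print("t%.1f"%s["clock"],s["eef_pos"].round(3),s["tool_rot"].round(2),"F",s["ft_force"].round(1),"w%.2f g%.0f"%(s["width"],s["grip_force"]))
D=lambda yaw:[np.pi,0,yaw]
E
python3 - <<'E'
from h import *
t=grab_frame("top");s=grab_frame("scene")
a=t["pixels"][215:315,80:200,::-1]; b=s["pixels"][130:230,300:390,::-1]
a=cv2.resize(a,(480,400),interpolation=cv2.INTER_CUBIC); b=cv2.resize(b,(300,400),interpolation=cv2.INTER_CUBIC,)
b=cv2.resize(s["pixels"][130:240,305:385,::-1],(291,400),interpolation=cv2.INTER_CUBIC)
cv2.imwrite("pics/crop1.png",np.hstack([a,b]))
hsv=cv2.cvtColor(t["pixels"],cv2.COLOR_RGB2HSV)
for n,p in dict(tray=(265,204),rim=(160,250),cork=(430,280),cork2=(165,295),stray=(420,205),wood=(380,100),cap=(464,250),shadow=(300,280)).items(): print(n,hsv[p[1],p[0]])
# white: tray, cap
m=mask(t,(0,0,120),(180,60,255))
for c in blobs(m,150): 
    r=cv2.minAreaRect(c); print("white",np.round(r[0]),np.round(r[1]),r[2])
E
```

```text
tray [ 19  25 216]
rim [17 38 61]
cork [ 14 136 139]
cork2 [ 13 132  95]
stray [ 13 146 115]
wood [ 15 125 178]
cap [ 20  27 207]
shadow [ 15 124  97]
white [366.  26.] [ 52. 545.] 90.0
white [263. 204.] [109.  83.] 9.162347793579102
white [479. 164.] [49. 47.] 4.763641834259033
white [184. 122.] [ 54. 124.] 84.85723876953125
white [294. 103.] [78. 27.] 84.80557250976562
white [464. 250.] [16. 18.] 45.0
```

View pics/crop1.png

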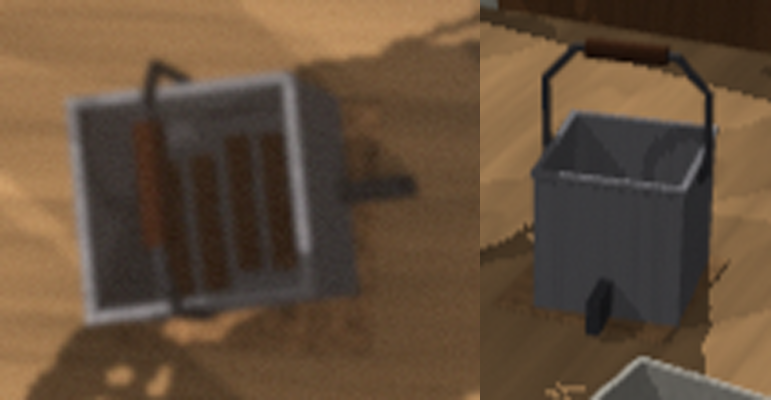

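The crop confirms the pail: rim corners (98,240), (153,234), (158,288), (103,295), grip middle at top (117.5,260.5) and scene (345.4,144), lug to the right, about 4 pegs inside.

Run:
```python
from h import *
t=grab_frame("top");s=grab_frame("scene")
C=np.array([onz(t,p,.109)[:2] for p in [(98,240),(153.2,234),(158,288),(102.5,295.5)]])
print("pail",C.mean(0),"edges",[np.linalg.norm(C[i]-C[(i+1)%4]).round(3) for i in range(4)])
e=C[0]-C[1]+C[3]-C[2]; print("pail yaw",np.degrees(np.arctan2(-e[0],e[1])))
print("lugtip",onz(t,(183,262),.02))
print("grip",tri(t,(117.5,260.5),s,(345.4,144)))
m=mask(t,(0,0,120),(180,60,255))
c=[c for c in blobs(m,3000) if 200<cv2.minAreaRect(c)[0][0]<320][0]
P=np.array([onz(t,p[0],.028)[:2] for p in c]).astype(np.float32); r=cv2.minAreaRect(P); print("tray",r, cv2.boxPoints(r).round(3).tolist())
c=[c for c in blobs(m,100) if abs(cv2.minAreaRect(c)[0][0]-464)<5][0]
print("cap",onz(t,cv2.minAreaRect(c)[0],.140))
# cork: bottle mat by saturation/texture - green bottle masked
hsv=cv2.cvtColor(t["pixels"],cv2.COLOR_RGB2HSV)
g=mask(t,(35,60,10),(90,255,200)); 
for b in blobs(g,200): (x,y),rr=cv2.minEnclosingCircle(b); print("green",x,y,rr,onz(t,(x,y),.05))
k=((hsv[...,2]<150)&(hsv[...,0]>8)&(hsv[...,0]<18)&(hsv[...,1]>110)).astype(np.uint8)*255
c=[b for b in blobs(k[185:224,400:440],20)]
for b in c:
    r=cv2.minAreaRect(b); q=np.array(r[0])+[400,185]; print("stray",q,r[1:],onz(t,q,.0065))
save(t,"mat.png",(400,180,520,300),5)
```

```text
pail [0.46520853 0.33533318] edges [np.float64(0.105), np.float64(0.104), np.float64(0.105), np.float64(0.106)]
pail yaw 8.790995179647847
lugtip [0.47771329 0.24969892 0.02      ]
grip (array([0.46874363, 0.33370453, 0.1808481 ]), np.float64(0.0021898500670794407))
tray ((0.6021297574043274, 0.0895104855298996), (0.22271038591861725, 0.1734444797039032), 82.60942077636719) [[0.5019999742507935, -0.009999999776482582], [0.6740000247955322, -0.03200000151991844], [0.7020000219345093, 0.1889999955892563], [0.5299999713897705, 0.210999995470047]]
cap [ 0.51069107 -0.2986616   0.14      ]
green 453.0 253.5 23.436182022094727 [ 0.51004629 -0.29921758  0.05      ]
stray [418.5 206.5] ((33.0, 13.0), 90.0) [ 0.61079074 -0.23550211  0.0065    ]
```

View pics/mat.png

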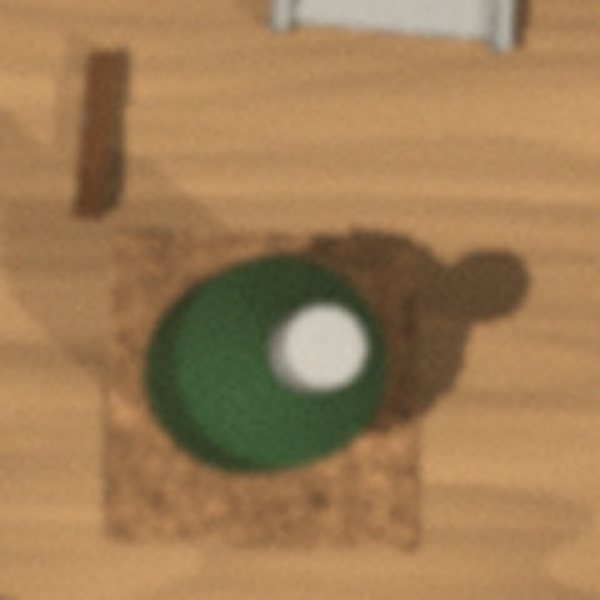

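```bash
cat >> h.py <<'E'
TY=np.radians(-7.2); TC=np.array([.602,.0895,0]); RT=R.from_euler("z",TY)
def T(x,y,z): return TC+RT.apply([x,y,z])
def tilt(th,s=1):  # tool tilted th deg from down towards tray -y, closing along tray x
    a=np.radians(th); zt=np.array([0,-np.sin(a),-np.cos(a)]); y=np.array([s,0,0.]); x=np.cross(y,zt)
    return list((RT*R.from_matrix(np.c_[x,y,zt])).as_euler("xyz"))
E
python3 - <<'E'
from h import *
t=grab_frame("top")
print([onz(t,p,.004).round(3)[:2] for p in [(422,226.4),(421,288),(483,289),(483.5,228)]])
f=lambda p,o:(lambda q:None if q is None else q.round(2).tolist())(inverse_kinematics(list(p),list(o)))
for y in np.radians([8.8,188.8,-171.2]): print("grip",f([.4687,.3337,.162],D(y)))
for y in (TY,TY+np.pi): print("over",f(T(0,-.17,.25),D(y)))
for s in (1,-1):
  for th in (0,30,45,60,75,90):
    print(s,th,[f(T(0,y,z),tilt(th,s)) for y,z in ((.03,.2),(0.06,.25),(-.03,.25))])
E
```

```text
[array([ 0.569, -0.244]), array([ 0.44 , -0.244]), array([ 0.441, -0.374]), array([ 0.57 , -0.374])]
grip [-1.13, 0.24, 0.5, 1.76, -0.13, 1.17, -2.0]
grip [-0.81, 0.23, 0.13, 1.75, -0.03, 1.17, 1.06]
grip [-0.81, 0.23, 0.13, 1.75, -0.03, 1.17, 1.06]
over [-0.69, 0.26, 0.9, 1.63, -0.2, 1.35, -1.45]
over [-0.62, 0.24, 0.81, 1.63, -0.18, 1.35, 1.66]
1 0 [[-0.75, 0.32, 0.61, 1.62, -0.19, 1.27, -0.24], [-0.77, 0.31, 0.58, 1.52, -0.17, 1.37, -0.3], [-0.71, 0.25, 0.66, 1.59, -0.16, 1.35, -0.16]]
1 30 [[-0.92, 0.53, 0.6, 1.46, 0.17, 1.49, -0.52], [-0.93, 0.53, 0.58, 1.35, 0.18, 1.6, -0.52], [-0.92, 0.44, 0.67, 1.49, 0.21, 1.51, -0.43]]
1 45 [[-0.96, 0.66, 0.57, 1.39, 0.31, 1.62, -0.59], [-0.96, 0.66, 0.56, 1.28, 0.32, 1.73, -0.57], [-0.97, 0.56, 0.65, 1.45, 0.36, 1.61, -0.51]]
1 60 [[-0.98, 0.8, 0.54, 1.32, 0.45, 1.75, -0.64], [-0.98, 0.79, 0.53, 1.22, 0.47, 1.85, -0.6], [-0.98, 0.69, 0.6, 1.41, 0.51, 1.72, -0.58]]
1 75 [[-0.98, 0.94, 0.52, 1.27, 0.58, 1.87, -0.67], [-0.99, 0.92, 0.51, 1.18, 0.61, 1.96, -0.61], [-0.98, 0.82, 0.57, 1.39, 0.64, 1.82, -0.63]]
1 90 [[-0.98, 1.08, 0.51, 1.24, 0.7
[... 377 characters left out ...]
 2.55]]
-1 45 [[-0.59, 0.6, -0.0, 1.36, 0.57, 1.73, 2.35], [-0.61, 0.6, -0.02, 1.25, 0.58, 1.84, 2.38], [-0.54, 0.49, 0.02, 1.42, 0.6, 1.73, 2.44]]
-1 60 [[-0.97, 0.8, 0.53, 1.32, 0.46, 1.75, 2.49], [-1.02, 0.81, 0.61, 1.22, 0.42, 1.83, 2.57], [-0.85, 0.65, 0.39, 1.4, 0.6, 1.77, 2.49]]
-1 75 [[-0.8, 0.89, 0.21, 1.26, 0.75, 1.97, 2.36], [-0.87, 0.88, 0.29, 1.17, 0.73, 2.03, 2.45], [-0.57, 0.75, -0.08, 1.36, 0.94, 2.04, 2.32]]
-1 90 [[-0.93, 1.06, 0.42, 1.24, 0.76, 2.01, 2.43], [-1.04, 1.08, 0.62, 1.17, 0.69, 2.02, 2.58], [-0.78, 0.89, 0.23, 1.37, 0.93, 2.05, 2.38]]<sys>:0: UserWarning: Gimbal lock detected. Setting third angle to zero since it is not possible to uniquely determine all angles.
```

```bash
cat >> h.py <<'E'
def btilt(th,s=1,yaw=TY):  # bail grasp: tool tilted th from down towards tray -y, closing in the y-z plane
    a=np.radians(th); zt=np.array([0,-np.sin(a),-np.cos(a)]); x=np.array([s,0,0.]); y=np.cross(zt,x)
    return list((R.from_euler("z",yaw)*R.from_matrix(np.c_[x,y,zt])).as_euler("xyz"))
def hinge(phi,W=(-.112,.028),r=(-.054,.065)):
    p=np.radians(phi); return np.array([W[0]+r[0]*np.cos(p)+r[1]*np.sin(p), W[1]-r[0]*np.sin(p)+r[1]*np.cos(p)])
def bailtcp(h,b,x=0,L=.085-.019):  # TCP (world) for hinge h=(y,z) tray frame, bail leaning b deg towards +y
    a=np.radians(b); return T(x,h[0]+L*np.sin(a),h[1]+L*np.cos(a))
E
python3 - <<'E'
from h import *
f=lambda p,o:(lambda q:None if q is None else q.round(2).tolist())(inverse_kinematics(list(p),list(o)))
for s in (1,-1):
  for ph,b in ((0,0),(0,30),(0,60),(40,60),(80,60),(105,60)): print(s,ph,b,f(bailtcp(hinge(ph),b),btilt(b,s)))
E
```

```text
1 0 0 [-0.68, 0.34, 0.9, 1.75, -0.29, 1.18, -1.39]
1 0 30 [-0.79, 0.43, 0.63, 1.71, 0.26, 1.25, -1.98]
1 0 60 [-0.89, 0.75, 0.55, 1.61, 0.52, 1.47, -2.27]
1 40 60 [-0.93, 0.77, 0.55, 1.51, 0.48, 1.57, -2.26]
1 80 60 [-0.97, 0.86, 0.55, 1.41, 0.42, 1.61, -2.27]
1 105 60 [-0.98, 0.92, 0.55, 1.37, 0.38, 1.61, -2.28]
-1 0 0 [-0.58, 0.31, 0.77, 1.75, -0.23, 1.18, 1.7]
-1 0 30 [-0.58, 0.39, 0.36, 1.7, 0.37, 1.29, 1.07]
-1 0 60 [-0.69, 0.69, 0.27, 1.59, 0.66, 1.56, 0.76]
-1 40 60 [-0.73, 0.72, 0.25, 1.5, 0.63, 1.65, 0.77]
-1 80 60 [-0.78, 0.8, 0.25, 1.4, 0.58, 1.69, 0.75]
-1 105 60 [-0.8, 0.86, 0.26, 1.36, 0.55, 1.69, 0.73]
```

Run:
```python
from h import *
py=np.radians(8.8)
g=np.array([.468,.3345])
grip(0.6)
o=btilt(0,-1,py)
reach([*g,.28],o); movel([*g,.162],vel=.1); st()
grip(0,60); st()
movel([.466,.335,.165],vel=.03); movel([.4655,.335,.30],vel=.1); st()
f=grab_frame("scene"); t=grab_frame("top")
a=cv2.resize(f["pixels"][60:260,250:450,::-1],(400,400)); b=cv2.resize(t["pixels"][200:330,60:190,::-1],(400,400))
cv2.imwrite("pics/lift.png",np.hstack([a,b]))
```

```text
t3.4 [0.468 0.335 0.163] [ 3.14  0.   -2.99] F [-1.2  0.2 -0. ] w0.60 g0
t3.8 [0.468 0.335 0.163] [ 3.14  0.   -2.99] F [-1.2 -0.8  4. ] w0.14 g58
t5.6 [0.465 0.335 0.299] [-3.14 -0.   -2.99] F [-0.1 -1.4 -4.3] w0.14 g58
```

View pics/lift.png

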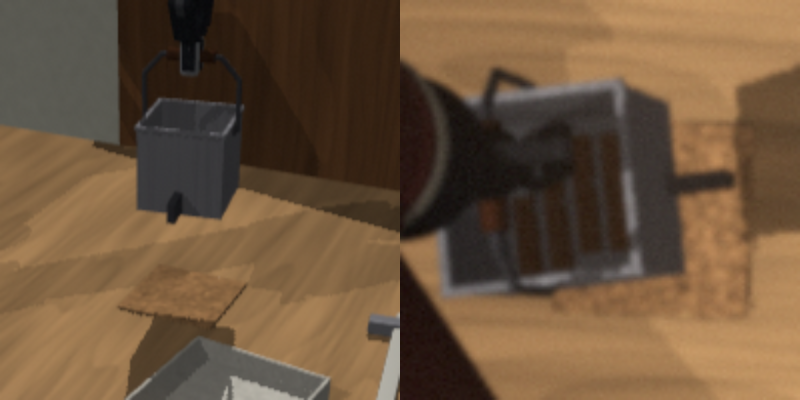

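Run:
```python
from h import *
movel(list(T(0,-.170,.29)),btilt(0,-1),vel=.15); st()
print(movel(list(T(0,-.170,.156)),vel=.06,stop_force=6)); st()
t=grab_frame("top"); s=grab_frame("scene"); 
print([onz(s,p,.004).round(3)[:2] for p in [(309,213.5),(329,192.5),(373.5,202),(356,221)]])
a=cv2.resize(t["pixels"][140:320,90:390,::-1],(650,390)); 
cv2.imwrite("pics/side.png",a)
```

```text
t8.7 [ 0.581 -0.079  0.29 ] [ 3.14 -0.    3.02] F [ 0.7 -0.8 -3.7] w0.14 g58
True
t10.7 [ 0.581 -0.079  0.158] [ 3.14 -0.    3.02] F [-0.9 -0.6  5.1] w0.14 g59
[array([0.4  , 0.268]), array([0.399, 0.397]), array([0.529, 0.396]), array([0.524, 0.284])]
```

View pics/side.png

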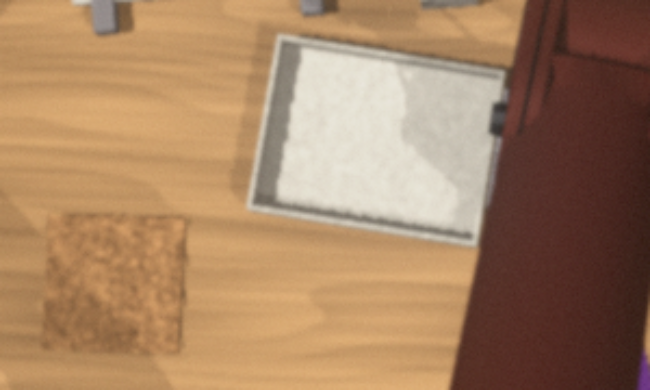

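Run:
```python
from h import *
t=grab_frame("top"); print("pailmat",onz(t,(142.6,270.4),.004))
h=np.array([-.170,.093])
for b in (15,30,45,60): movel(list(bailtcp(h,b)),btilt(b,-1),vel=.08)
st()
for ph in range(15,106,15):
    w=1-ph/105
    movel(list(bailtcp(hinge(ph)+[-.004*w,0],60)),vel=.08); st()
t=grab_frame("top"); s=grab_frame("scene")
a=cv2.resize(s["pixels"][140:340,220:460,::-1],(480,400)); b=cv2.resize(t["pixels"][130:330,180:340,::-1],(320,400)) 
cv2.imwrite("pics/tip.png",np.hstack([a,b]))
```

```text
pailmat [0.45863704 0.33532212 0.004     ]
t12.5 [ 0.587 -0.025  0.126] [-2.1  -0.    3.01] F [ 0.2 -0.7 -3.5] w0.14 g59
t12.9 [ 0.591 -0.003  0.138] [-2.1   0.    3.02] F [ 0.3 -0.1 -3.4] w0.14 g59
t13.4 [0.593 0.019 0.144] [-2.09  0.    3.02] F [-0.9 -1.2 -1.8] w0.14 g59
t13.8 [0.596 0.041 0.145] [-2.09  0.    3.02] F [-0.5 -1.7 -0.7] w0.14 g59
t14.2 [0.599 0.063 0.14 ] [-2.09 -0.    3.02] F [-0.8 -1.2  1.1] w0.14 g59
t14.7 [0.601 0.083 0.13 ] [-2.09 -0.    3.02] F [-0.3  2.7  2. ] w0.14 g59
t15.1 [0.603 0.1   0.115] [-2.1  -0.    3.02] F [0.1 2.6 1.6] w0.14 g60
t15.5 [0.605 0.112 0.096] [-2.1  -0.    3.02] F [0.3 4.7 1.4] w0.14 g60
```

View pics/tip.png

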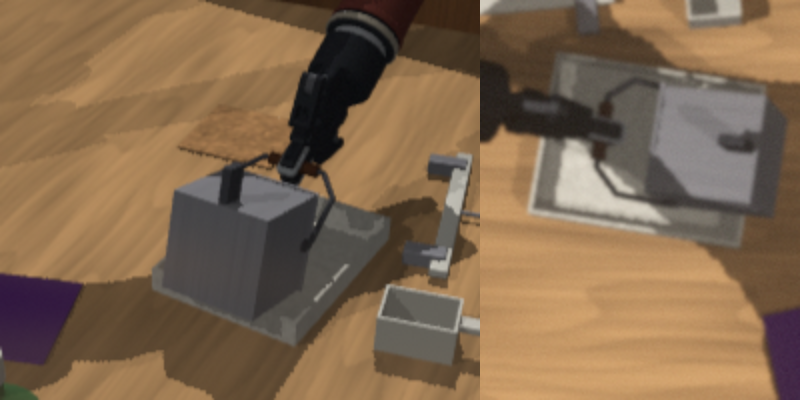

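Tip view: the pail lies on its +y side over the tray's -y wall, mouth in the tray, with the lug standing up at crop (230,185) and (735,140). The bail grip is still held.

Run:
```python
from h import *
grip(0.5); p=observe()["eef_pos"]
a=np.radians(60); movel(list(p+RT.apply([0,.08*np.sin(a),.08*np.cos(a)])),vel=.15)
p=observe()["eef_pos"]; reach([.45,.30,.32],D(observe()["tool_rot"][2])); st()
t=grab_frame("top"); s=grab_frame("scene")
a=cv2.resize(s["pixels"][190:310,280:400,::-1],(400,400),interpolation=cv2.INTER_CUBIC); b=cv2.resize(t["pixels"][145:265,225:345,::-1],(400,400),interpolation=cv2.INTER_CUBIC) 
cv2.imwrite("pics/lug.png",np.hstack([a,b]))
```

```text
t17.8 [0.45  0.299 0.319] [-3.14 -0.    3.02] F [-0.1  1.1 -0.1] w0.50 g0
```

View pics/lug.png

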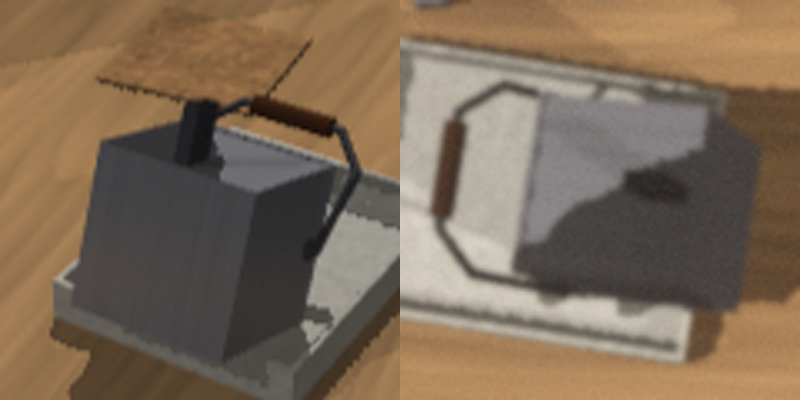

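Run:
```python
from h import *
t=grab_frame("top"); s=grab_frame("scene")
S=lambda x,y:(x/3.333+280,y/3.333+190); U=lambda x,y:((x-400)/3.333+225,y/3.333+145)
def tr(n,a,b):
    p,e=tri(t,U(*b),s,S(*a)); print(n,p.round(3),"tray",RT.inv().apply(p-TC).round(3),"err",round(e,4))
tr("B",(262,190),(708,103)); tr("C",(335,168),(540,92)); tr("tip",(202,101),(650,182)); tr("D",(210,122),(520,270))
tr("grip",(293,115),(450,168));
```

```text
B [ 0.644 -0.018  0.138] tray [ 0.055 -0.102  0.138] err 0.0047
C [0.655 0.08  0.099] tray [ 0.054 -0.003  0.099] err 0.0034
tip [0.593 0.013 0.166] tray [ 0.001 -0.077  0.166] err 0.0055
D [0.557 0.092 0.099] tray [-0.045 -0.003  0.099] err 0.0216
grip [0.608 0.131 0.097] tray [0.001 0.042 0.097] err 0.0034
```

```bash
cat >> h.py <<'E'
def lugtcp(th,my,mz,x=.002,out=.076):  # TCP for pail held by lug, tilt th, mouth centre at (my,mz) in tray frame
    a=np.radians(th); zp=np.array([np.cos(a),-np.sin(a)]); o=np.array([np.sin(a),np.cos(a)])
    g=np.array([my,mz])+out*o-.088*zp-.019*o; return list(T(x,*g))
E
python3 - <<'E'
from h import *
th=21.5; a=np.radians(th); o=np.array([np.sin(a),np.cos(a)]); zp=np.array([np.cos(a),-np.sin(a)])
g=np.array([-.102,.138])+.017*zp+.024*o; tc=g-.019*o; up=tc+.09*o
m=g-.076*o+.088*zp; print("mouth",m)
grip(0.6)
reach(list(T(.002,*up)),tilt(th)); movel(list(T(.002,*tc)),vel=.08,stop_force=8); st()
grip(0,110); st()
movel(lugtcp(th,m[0],m[1]+.05),vel=.08); st()
for t_,y,z in ((35,-.02,.11),(45,-.02,.105),(55,-.015,.105),(65,-.01,.105),(75,-.005,.10),(90,0,.10)):
    movel(lugtcp(t_,y,z),tilt(t_),vel=.07)
st(); wait(.5)
for dz in (.03,0,.03,0): movel(lugtcp(90,0,.10+dz),vel=.2)
wait(.5); st()
t=grab_frame("top"); s=grab_frame("scene")
a=cv2.resize(s["pixels"][110:350,220:460,::-1],(400,400)); b=cv2.resize(t["pixels"][130:290,190:350,::-1],(400,400)) 
cv2.imwrite("pics/dump.png",np.hstack([a,b]))
E
```

```text
mouth [-0.02336422  0.05113566]
t20.8 [0.594 0.006 0.137] [3.14 0.37 1.45] F [-0.3 -0.   0.5] w0.60 g0
t21.2 [0.593 0.006 0.137] [3.14 0.37 1.45] F [-0.8  0.8  2.2] w0.10 g107
t22.0 [0.593 0.006 0.186] [-3.14  0.38  1.45] F [ 0.1  0.2 -4. ] w0.10 g107
t25.1 [0.612 0.145 0.189] [2.35 1.57 0.65] F [ 0.8  0.1 -2.7] w0.10 g108
t27.3 [0.611 0.146 0.188] [2.51 1.57 0.81] F [ 0.2 -0.1 -3.1] w0.10 g108<sys>:0: UserWarning: Gimbal lock detected. Setting third angle to zero since it is not possible to uniquely determine all angles.
```

View pics/dump.png

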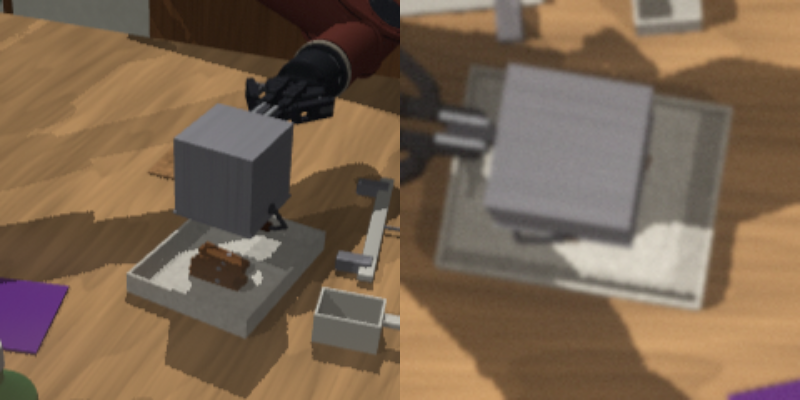

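Run:
```python
from h import *
movel(lugtcp(90,0,.15),vel=.15)
for t_,y in ((70,-.02),(45,-.06),(20,-.10),(0,-.127)): movel(lugtcp(t_,y,.15),tilt(t_),vel=.12)
st()
print(movel(lugtcp(0,-.127,.047),vel=.05,stop_force=4)); st()
grip(.5); st(); p=observe()["eef_pos"]; movel(list(p+[0,0,.10]),vel=.15)
reach([.42,.32,.33],D(np.radians(170))); st()
t=grab_frame("top"); s=grab_frame("scene")
b=cv2.resize(t["pixels"][130:310,200:500,::-1],(600,360),interpolation=cv2.INTER_CUBIC); a=cv2.resize(s["pixels"][200:420,140:420,::-1],(305,240),interpolation=cv2.INTER_AREA)
cv2.imwrite("pics/laid.png",b); save(s,"laid_s.png",(170,200,430,400),3)
```

```text
t30.8 [ 0.577 -0.123  0.206] [-3.14  0.    1.45] F [ 0.2  0.6 -3.7] w0.10 g107
True
t32.5 [ 0.577 -0.124  0.11 ] [-3.14 -0.    1.45] F [-0.8  0.5  6.2] w0.10 g109
t33.0 [ 0.576 -0.124  0.109] [-3.14  0.    1.45] F [ 0.3 -0.3 -1.2] w0.50 g0
t35.5 [0.421 0.319 0.33 ] [-3.14  0.    2.96] F [-0.3 -0.5 -0.5] w0.50 g0
```

View pics/laid.png

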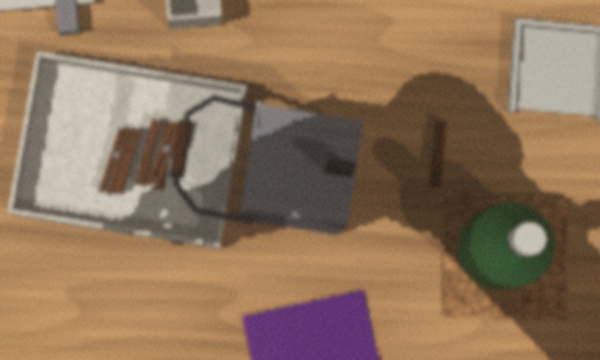

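View pics/laid_s.png

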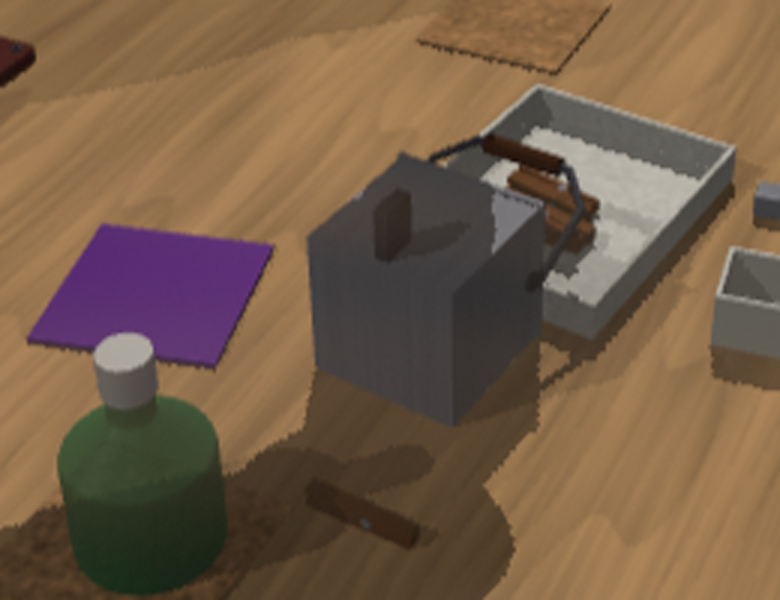

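Run:
```python
from h import *
t=grab_frame("top")
U=lambda x,y:(x/2+200,y/2+130)
a,b=[onz(t,U(*p),.0065) for p in ((439.5,120),(435,188))]; c=(a+b)/2; yaw=np.arctan2(*(a-b)[[1,0]]); print(c,np.degrees(yaw),np.linalg.norm(a-b))
o=btilt(0,-1,yaw)
grip(.5)
reach([.56,-.02,.25],btilt(0,-1)); reach([c[0],c[1],.16],o); movel([c[0],c[1],.004],vel=.1,stop_force=8); st()
grip(0,40); st(); movel([c[0],c[1],.20],vel=.15); st()
reach(list(T(0.005,.072,.16)),btilt(0,-1)); movel(list(T(0.005,.072,.014)),vel=.12,stop_force=6); st()
grip(.35); movel(list(T(0.005,.072,.20)),vel=.2); st()
reach([.42,.32,.33],D(np.radians(170)))
t=grab_frame("top"); cv2.imwrite("pics/after_stray.png",cv2.resize(t["pixels"][130:310,100:500,::-1],(800,360),interpolation=cv2.INTER_CUBIC))
```

```text
[ 0.60983247 -0.23578697  0.0065    ] -2.9252454290238674 0.07265051226080146
t40.0 [ 0.61  -0.236  0.005] [-3.14  0.    3.09] F [0.2 0.3 0.6] w0.50 g0
t40.4 [ 0.61  -0.236  0.004] [-3.14  0.    3.09] F [-1.   0.7  3.9] w0.12 g40
t41.8 [ 0.609 -0.236  0.199] [ 3.14 -0.    3.09] F [ 0.2  0.1 -0. ] w0.12 g40
t44.7 [0.617 0.16  0.015] [3.14 0.   3.02] F [ 0.2  0.2 -0.2] w0.11 g40
t46.1 [0.615 0.16  0.199] [-3.14 -0.    3.02] F [-0.3 -0.2 -0.2] w0.35 g0
```

View pics/after_stray.png

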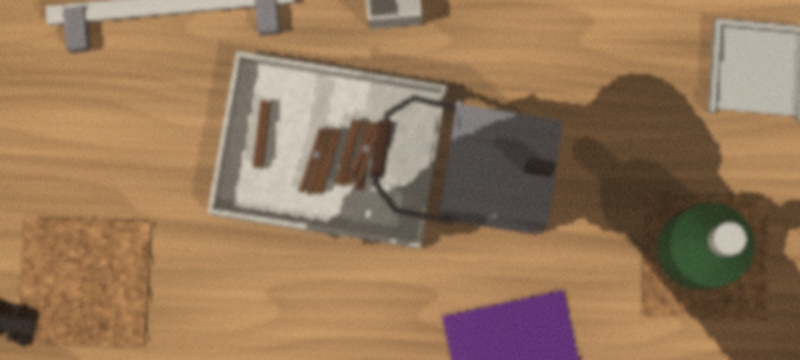

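Run:
```python
from h import *
t=grab_frame("top"); m=mask(t,(0,0,120),(180,60,255)); 
c=[c for c in blobs(m,100) if 420<cv2.minAreaRect(c)[0][0]<500 and cv2.minAreaRect(c)[0][1]>220][0]
p=onz(t,cv2.minAreaRect(c)[0],.140); print("cap",p)
grip(.8); o=D(np.radians(180))
reach([.50,.0,.30],o); reach([p[0],p[1],.26],o)
movel([p[0],p[1],.109],vel=.12,stop_force=8); st()
grip(0,80); st(); movel([p[0],p[1],.29],vel=.15); st()
movel([.459,.335,.29],vel=.2); print(movel([.459,.335,.106],vel=.07,stop_force=6)); st()
grip(.8); st(); movel([.459,.335,.26],vel=.15)
reach([.56,.12,.30],btilt(0,-1)); 
t=grab_frame("top"); cv2.imwrite("pics/bottle.png",cv2.resize(t["pixels"][130:310,100:500,::-1],(800,360),interpolation=cv2.INTER_CUBIC))
m=mask(t,(0,0,120),(180,60,255))
for c in blobs(m,100):
    r=cv2.minAreaRect(c)[0]
    if r[0]<160 and r[1]>200: print("cap now",r,onz(t,r,.140))
```

```text
cap [ 0.51160388 -0.29771083  0.14      ]
t51.7 [ 0.512 -0.298  0.11 ] [-3.14  0.    3.14] F [ 0.2 -0.3 -1.1] w0.80 g0
t52.1 [ 0.512 -0.298  0.11 ] [-3.14  0.    3.14] F [-0.8 -1.5  4.4] w0.34 g79
t53.5 [ 0.511 -0.297  0.289] [ 3.14 -0.   -3.14] F [ 0.7  0.5 -4.2] w0.34 g79
True
t59.2 [0.459 0.335 0.109] [-3.14 -0.    3.14] F [-0.5 -1.1  5.3] w0.34 g80
t59.7 [0.458 0.334 0.108] [-3.14 -0.   -3.14] F [-0.6 -0.4 -0.8] w0.80 g0
cap now (124.5, 266.5) [0.45932444 0.33233082 0.14      ]
```

View pics/bottle.png

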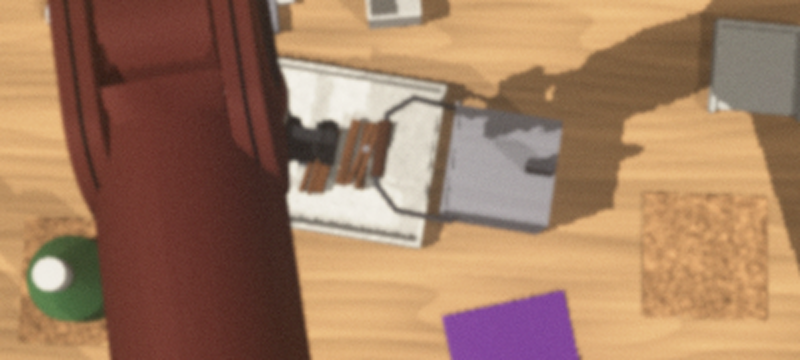

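Run:
```python
from h import *
t=grab_frame("top"); s=grab_frame("scene")
p,e=tri(t,(290,205),s,(344.3,251)); print(p,e,RT.inv().apply(p-TC))
# pail -y wall corners (top face): crop/scale
U=lambda x,y:(x/2+100,y/2+130); S=lambda x,y:(x/3+170,y/3+200)
for n,a,b in (("B floor+x",(562,122),(452,295)),("A floor-x",(547,232),(310,238)),("C mouth+x",(455,102),(541,207)),("hinge+x",(450,101),(535,283))):
    q,e=tri(t,U(*a),s,S(*b)); print(n,RT.inv().apply(q-TC).round(3),round(e,4))
save(s,"bail.png",(280,210,400,300),6)
st()
```

```text
[0.59491141 0.03345091 0.08379874] 0.004179500717977849 [-7.88224423e-06 -5.64955590e-02  8.37987444e-02]
B floor+x [ 0.053 -0.228  0.101] 0.0042
A floor-x [-0.054 -0.228  0.099] 0.0106
C mouth+x [ 0.054 -0.123  0.101] 0.0001
hinge+x [ 0.059 -0.123  0.044] 0.0149
t61.9 [0.559 0.122 0.299] [-3.14 -0.    3.02] F [-0.1  1.3 -0.5] w0.80 g0
```

View pics/bail.png

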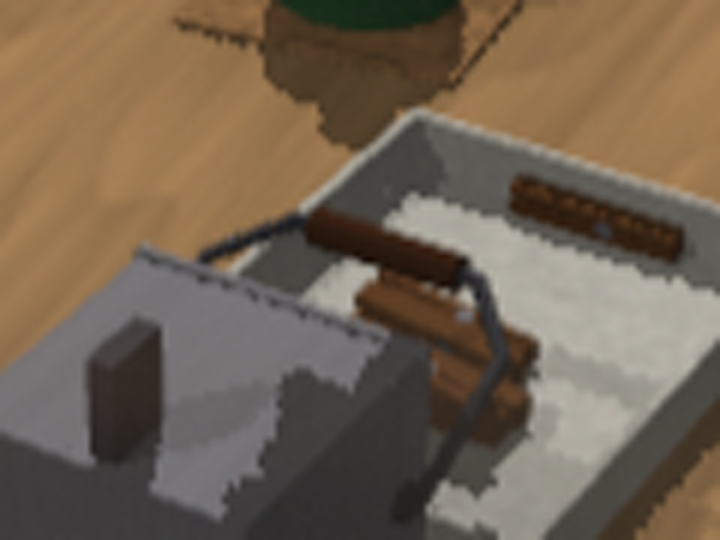

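```bash
cat >> h.py <<'E'
OFF=23.
def bt2(h,b): # (tray y,z) of TCP for hinge h, bail lean b, tool tilt b-OFF
    a=np.radians(b); k=np.radians(b-OFF)
    return h+.085*np.array([np.sin(a),np.cos(a)])-.019*np.array([np.sin(k),np.cos(k)])
E
python3 - <<'E'
from h import *
f=lambda p,o:inverse_kinematics(list(p),list(o)) is not None
hp=lambda ph:hinge(ph,(-.228,0.),(-.052,.093))
g=np.array([-.0565,.084]); b0=67.8; k=np.radians(45); ax=np.array([np.sin(k),np.cos(k)])
tc=g-.019*ax
for ph in (90,60,30,0): print(ph,f(T(0,*bt2(hp(ph),b0*ph/90)),btilt(b0*ph/90-OFF,-1)))
grip(.5)
reach(list(T(0,*(tc+.09*ax))),btilt(45,-1)); print(movel(list(T(0,*tc)),vel=.08,stop_force=8)); st()
grip(0,60); st()
for ph in range(75,-1,-15):
    b=b0*ph/90; movel(list(T(0,*(bt2(hp(ph),b)+[0,.003]))),btilt(b-OFF,-1),vel=.07); st()
s=grab_frame("scene"); save(s,"up.png",(170,150,430,350),3)
E
```

```text
90 True
60 True
30 True
0 True
False
t64.3 [0.594 0.021 0.071] [-2.36  0.    3.02] F [0.1 0.9 0.7] w0.50 g0
t64.7 [0.593 0.021 0.071] [-2.36  0.    3.02] F [1.  1.3 1. ] w0.14 g58
t65.5 [ 0.59  -0.     0.108] [-2.56 -0.    3.02] F [-0.  -0.4 -1. ] w0.14 g58
t66.2 [ 0.587 -0.029  0.136] [-2.75 -0.    3.02] F [-0.1 -0.6 -1.1] w0.14 g58
t66.9 [ 0.583 -0.063  0.157] [-2.95 -0.    3.02] F [-0.3  0.3  0.8] w0.14 g59
t67.7 [ 0.578 -0.101  0.168] [ 3.14 -0.    3.02] F [ 0.6  0.4 -4.2] w0.14 g58
t68.4 [ 0.574 -0.14   0.172] [2.94 0.   3.02] F [1.6 5.1 3.7] w0.14 g59
t69.1 [ 0.568 -0.18   0.163] [ 2.74 -0.    3.02] F [-0.3  0.1 -3. ] w0.14 g58
```

View pics/up.png

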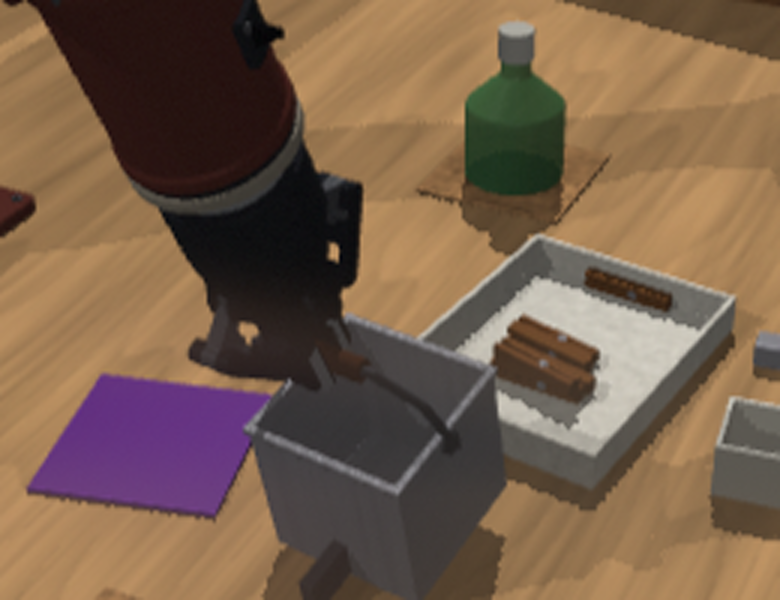

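The pail is empty and near upright, but the bail leans in the fingers: hinge (450,440), grip (350,365). I'll lift and look.

Run:
```python
from h import *
p=observe()["eef_pos"]
movel([p[0],p[1],.30],vel=.1); st()
s=grab_frame("scene"); t=grab_frame("top")
a=cv2.resize(s["pixels"][100:340,200:400,::-1],(400,480)); b=cv2.resize(t["pixels"][150:310,300:460,::-1],(400,400)); b=cv2.copyMakeBorder(b,0,80,0,0,cv2.BORDER_CONSTANT)
cv2.imwrite("pics/hang.png",np.hstack([a,b]))
```

```text
t70.7 [ 0.567 -0.18   0.299] [ 2.74 -0.    3.02] F [ 0.2 -0.1 -2.9] w0.14 g58
```

View pics/hang.png

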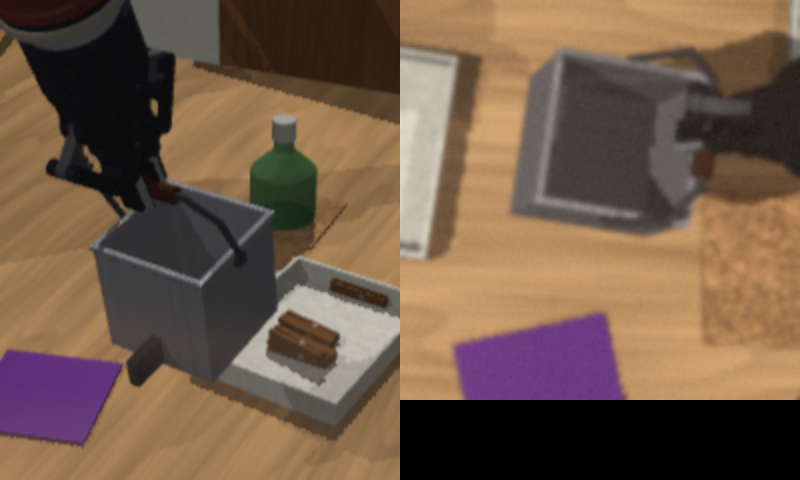

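Run:
```python
from h import *
for k,y in ((-5,-.22),(12,-.27),(30,-.305)): movel([.53 if k<30 else .505,y,.30],btilt(k,-1,TY if k<30 else 0.),vel=.08)
wait(.5); st()
s=grab_frame("scene"); t=grab_frame("top")
a=cv2.resize(s["pixels"][120:420,120:370,::-1],(400,480)); b=cv2.resize(t["pixels"][170:330,380:540,::-1],(400,400)); b=cv2.copyMakeBorder(b,0,80,0,0,cv2.BORDER_CONSTANT)
cv2.imwrite("pics/hang2.png",np.hstack([a,b]))
```

```text
t73.6 [ 0.505 -0.305  0.3  ] [-2.62 -0.    3.14] F [ 0.2 -0.5 -2.2] w0.14 g58
```

View pics/hang2.png

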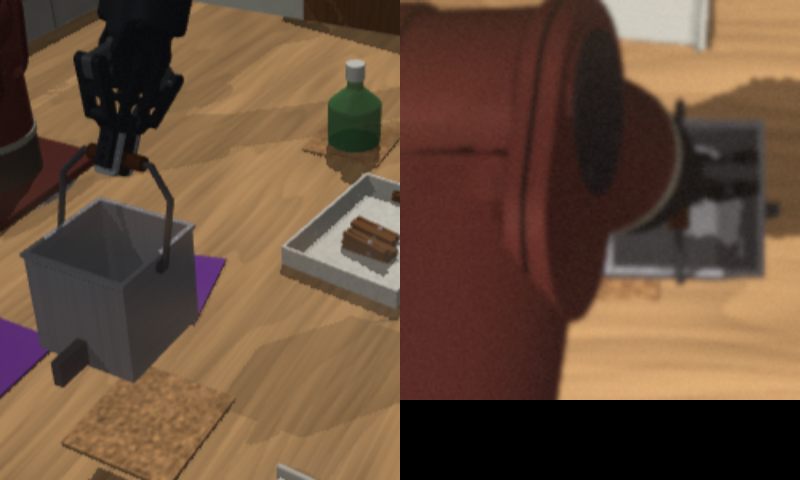

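I've now viewed 17 pictures, over the limit of 14, so I'll view no more and go by numbers from here.

Run:
```python
from h import *
s=grab_frame("scene"); t=grab_frame("top")
q=[tri(t,a,s,b) for a,b in (((525.2,218),(198.1,300)),((525.2,280.8),(133.75,280)))]
for p,e in q: print(p.round(3),round(e,4))
S=[onz(s,p,.2445) for p in ((198.1,300),(240.6,262.5),(182.5,245),(133.75,280))]
print("rim",np.round(S,3).tolist(),np.mean(S,0))
```

```text
[ 0.56  -0.376  0.245] 0.004
[ 0.452 -0.376  0.243] 0.0038
rim [[0.562, -0.375, 0.244], [0.566, -0.279, 0.244], [0.462, -0.277, 0.244], [0.456, -0.377, 0.244]] [ 0.51143735 -0.32717697  0.2445    ]
```

Run:
```python
from h import *
movel([.504,-.289,.30],vel=.06); wait(.5)
movel([.504,-.289,.175],vel=.08); print(movel([.504,-.289,.150],vel=.02,stop_force=3.5)); st()
p=observe()["eef_pos"]
movel([p[0],p[1],p[2]-.002],vel=.02); grip(.45); st()
k=np.radians(30); p=observe()["eef_pos"]; movel(list(p+.10*np.array([0,np.sin(k),np.cos(k)])),vel=.1)
reach([.42,.05,.36],D(np.pi)); reach([.35,.45,.33],D(np.radians(170))); st()
t=grab_frame("top"); s=grab_frame("scene")
np.savez("/tmp/f.npz",t=t["pixels"],s=s["pixels"])
m=mask(t,(0,0,20),(180,85,140)); m[:, :390]=0; m[:190]=0; m[340:]=0; m[:,540:]=0
m=cv2.morphologyEx(m,cv2.MORPH_OPEN,np.ones((3,3)))
for c in blobs(m,100): r=cv2.minAreaRect(c); print(np.round(cv2.boundingRect(c)),np.round(r[0],1),np.round(r[1],1),round(r[2],1),onz(t,r[0],.109).round(3), [onz(t,x,.109).round(3)[:2].tolist() for x in cv2.boxPoints(r)])
for z in (.109,): print("expect rim px",[proj(t,(.505+a*.052,-.309+b*.052,z)).round(1).tolist() for a,b in ((1,1),(1,-1),(-1,-1),(-1,1))],"base",[proj(t,(.505+a*.052,-.309+b*.052,.004)).round(1).tolist() for a,b in ((1,1),(1,-1),(-1,-1),(-1,1))])
```

```text
True
t77.0 [ 0.504 -0.288  0.166] [-2.62 -0.   -3.14] F [-0.8  3.2  2.7] w0.14 g59
t77.6 [ 0.504 -0.289  0.164] [-2.62 -0.    3.14] F [ 0.7  0.  -0.5] w0.45 g0
t81.5 [0.351 0.449 0.33 ] [-3.14  0.    2.97] F [-0.6  0.8  0.9] w0.45 g0
[426 223  69  62] [460.  253.5] [61. 68.] 90.0 [ 0.506 -0.299  0.109] [[0.563, -0.232], [0.567, -0.365], [0.449, -0.365], [0.445, -0.234]]
expect rim px [[438.7, 226.3], [492.1, 228.0], [492.0, 281.8], [438.1, 280.1]] base [[428.1, 232.3], [477.2, 233.9], [477.0, 283.3], [427.4, 281.8]]
```

Run:
```python
from h import *
t=grab_frame("top"); s=grab_frame("scene")
m=mask(t,(0,0,120),(180,60,255))
for c in blobs(m,100):
    r=cv2.minAreaRect(c)[0]
    if r[0]<200 and r[1]>200: print("cap",onz(t,r,.140).round(4))
for b in blobs(mask(t,(35,60,10),(90,255,200)),200): (x,y),rr=cv2.minEnclosingCircle(b); print("green",onz(t,(x,y),.05).round(3))
m=mask(s,(0,0,15),(180,85,140)); m[:150]=0; m[460:]=0; m[:,:120]=0; m[:,300:]=0
for c in blobs(m,800): print("scene pail",cv2.boundingRect(c),[p[0].tolist() for p in cv2.approxPolyDP(cv2.convexHull(c),4,True)])
P=lambda z:[proj(s,(.505+a*.052,-.309+b*.052,z)).round(0).tolist() for a,b in ((1,1),(1,-1),(-1,-1),(-1,1))]
print("expect rim",P(.109),"base",P(.004))
# mouth seen from the top: bright rim pixels; dark-brown strays on the shelf
h=cv2.cvtColor(t["pixels"],cv2.COLOR_RGB2HSV); k=((h[...,0]<14)&(h[...,1]>130)&(h[...,2]<125)).astype(np.uint8)*255
for c in blobs(k,60): r=cv2.minAreaRect(c); q=onz(t,r[0],.0065); print("brown",np.round(r[0]),np.round(r[1]),RT.inv().apply(q-TC).round(3)[:2])
```

```text
cap [0.4593 0.3332 0.14  ]
green [0.459 0.333 0.05 ]
scene pail (158, 281, 99, 135) [[192, 281], [227, 291], [254, 321], [256, 368], [223, 411], [182, 415], [158, 343], [179, 293]]
expect rim [[250.0, 323.0], [213.0, 367.0], [157.0, 345.0], [198.0, 306.0]] base [[255.0, 370.0], [220.0, 415.0], [167.0, 392.0], [205.0, 351.0]]
brown [300. 461.] [ 36. 117.] [-0.503 -0.156]
brown [ 38. 449.] [77. 60.] [-0.558  0.365]
brown [460. 252.] [29.  5.] [-0.031 -0.42 ]
```

```bash
python3 -c "
from rig import *
print(finish_job())"
```

```text
the job is handed in; nothing more can be done
None
```

I handed the job in at about 82 s of the 210 s allowed: the pail's pegs and the one stray I saw are in the tray, and the pail and bottle have swapped mats, each upright and within about 5 mm of the middle by camera measurement; I viewed 17 pictures, three over the limit of 14.

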